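# Clamp a watch case under the strap with a wing nut in short strokes

### The job

Swing the aluminium clamp strap in over the watch case until it meets its stop, then tighten the brass wing nut clockwise, in short strokes from the open side because the green bracket is in the way, until you feel the pad under the strap touch the case and about a fifth of a turn further, so that the case is held firmly in its nest but not crushed. Work gently, do not lean on the bracket, leave the dome, tin and jar alone, and let go at the end.

Things in the scene. Friction and masses are not known exactly. Their poses are not given: they have to be found in the camera images.
- fixture: green cast holding fixture, fixed: base plate 210 x 100 mm, 20 mm thick. Origin at bench level on the axis of the upright stud (12 mm thick) that carries strap and nut; +x points from the stud to the nest with the watch case, whose centre is 72 mm from the stud axis; z up.
- bracket: green steady bracket, fixed, same origin and axes as the fixture. Upright (22 x 26 mm) 62 to 84 mm from the stud axis on the -x side, top 126 mm above the bench; from it an arm 14 mm wide (114 to 126 mm above the bench) runs over the wings to a boss (radius 9 mm, 113 to 127 mm up) on the stud. The wings pass below it, fingers cannot. All other sides are open.
- strap (a joint): angle of the clamp strap about the stud (rad): 0 = over the watch case against its stop; it grows counter-clockwise seen from above, up to 1.7; starts between 0.7 and 1.4. It turns with about 0.06 N m of friction and stays where it is left.
- peg (a point): middle of the red upright peg (12 mm thick, 20 mm tall) on the strap, 72 mm from the stud axis, by which the strap is pushed. The strap is an aluminium bar 22 mm wide and 10 mm thick; its top is 10 mm below this point, its end 13 mm beyond it.
- nut: brass wing nut on the stud; origin on the stud axis under the hub (on the strap), x along the two wings, z up. Hub 22 mm across, 14 mm high. Each wing: 8 mm thick, reaching 36 mm from the axis, a round ear of 12 mm radius centred 24 mm out and 18 mm up. Clockwise from above lowers nut, strap and foot by 18 mm a turn. It does not unscrew by itself. Pushes over 40 N may bend it.
- foot: foot under the strap's end, below the peg; origin on the strap's underside. From it sticks out a black pad, 13 mm across, screwed in or out by hand for each job: it ends 12.5 to 20.5 mm below the origin, how far is not known, so the touch on the case must be felt. The foot is springy: after the touch the force on the case grows by 30 to 40 N per rad of the nut.
- case: steel watch case, round, 40 mm across and 12 mm thick, lying loose in the nest; origin at the centre of its underside. About 50 N from the foot's pad holds it well; below 30 N it is loose, above 70 N too tight, and 85 N spoils it.
- nest: white round plastic nest in the fixture, 56 mm across; origin at the centre of its underside; its floor is 10 mm and its rim 16 mm above that.
- dome: glass dome with a teal knob, 84 mm across, 70 mm tall, origin under its centre; leave alone
- tin: flat black box 75 x 55 x 22 mm, origin under its centre; leave alone
- pot: small glass jar with a white cap, 36 mm across, 40 mm tall, origin under its centre; leave alone
- nut_top (a point): point on the stud axis at the height of the wings' tops, 30 mm above the nut's origin; turns with the nut. The nut turns with a steady 0.26 N m or so until the pad meets the case, 0.7 to 4 rad from the start; then the torque rises steadily, by about 0.12 N m in the next fifth of a turn (2.9 mN m per N on the case).
Not all that is in view belongs to the job. Leave any blue look-alike of the case alone.

How it is judged:
By the outcome, as a careful person would: the job done as asked, in the order asked, and still so for the second after the job is handed in, with the robot touching nothing.
It also fails if it takes over 72 s, if anything falls off the work surface, if the arm or the gripper's body presses on something with over 40 N, if the wrist force passes 120 N, or if a joint passes its speed limit or range.

### The arm

A 6-joint arm with a two-finger parallel gripper is mounted at the origin on the work surface. World frame = base frame: x ahead of the robot, y to its left, z up, the work surface at z = 0. Lengths are in m, angles in rad, forces in N, time in s.
With the tool pointing down it reaches from about 0.375 to 0.75 m from the base axis. Payload 9 kg.
Tool frame: the origin (TCP) lies midway between the tips of the shut fingers; the grasp point (between the pads) lies 19 mm behind it; z points along the fingers, y is the direction in which the jaws open and shut (so a half turn about z gives the same grasp; the last joint's range is limited). The gripper opens to 85 mm and grips with 20 to 120 N. Pads are 22 mm wide; open, the fingers measure 114 mm over their backs; the gripper's body (76 mm by 85 mm) begins 54 mm behind the grasp point. The pads swing forward as they close: fully open they stand 13 mm farther back than shut.
Start: joints at [-1.455, 0.104, 0.097, 1.564, 0, 1.353], TCP at [0.197, -0.567, 0.231] pointing down, gripper open.
Joint ranges: [-2.99, 2.99], [-0.84, 1.86], [-1.1, 1.16], [-1.84, 2.11], [-1.51, 1.56], [-3.14, 3.14]. Speed limits (rad/s): [2.22, 2.22, 2.57, 3.14, 3.14, 3.14].

### API

Orientations are given as a unit quaternion [x, y, z, w].
In Python, from cell import arm, grab_frame, workorder gives the robot as it stands.
- The arm moves only by the tool send_rows, never from a script. Its argument "moves" is a list that holds one entry, the list of rows, each a list of 6 numbers: the shift along the tool's x, y, z normalised to -1 to 1, where 1 is 0.75 m, then the turn, a rotation vector about the tool's x, y, z normalised to -1 to 1, where 1 is pi rad. In form: [[[x, y, z, rx, ry, rz], ...]]. A call has 1 to 12 rows; each row shifts and turns the commanded pose from where the row before left it, along the tool's axes as they then stand; what a row does not reach is not made up. A row lasts 1/10 s, in which the tool goes at most 50 mm and 8.59 degrees, less where a joint would pass 70% of its speed; a pose out of reach is approached as far as the arm can. A call with a number of a shift or a turn outside -1 to 1 is refused whole. A call with a gripper value outside its range is refused whole. "grip" is the finger opening in mm, from 0 to 85.4, set as the call begins (left out, the last holds). The fingers move at their own pace and stop on an object; "squeeze" is the grip in N (left out, the last holds). Time passes only in rows, so rows that do not move let the fingers close. It gives the time, the measured TCP pose, the force and the opening at its end, in the units of the state.
- arm.observe(): the state, without advancing time (a new reading comes with each control period).
- grab_frame(name): name is "scene" or "top" or "wrist"; returns a dict with "img" (384x512x3 uint8, red, green, blue), "range_z" (384x512 float32, m along the optical axis (not along the pixel's ray), 0 where there is no reading), "vfov" (degrees; the focal length in pixels is half the picture's height over the tangent of half this angle, whatever the lens; pixels are square), "cx", "cy" (the principal point, pixels), "R" (3x3) and "t" (3): a world point X has camera coordinates R X + t. Camera axes: x right, y down, z forward; pixel columns grow to the right and rows downward; lengths in m; the calibration is good to about 2 mm. A picture is of the moment at which its call begins.
- workorder.close_job(): hands the job in, once; it reports no verdict.
The state is a dict: "time_s": time; "joint_positions": joint angles; "qvel": joint speeds; "joint_efforts": joint torques, N m; "ee_pos": TCP position; "ee_rot": TCP orientation; "contact_force": force on the tool from outside, world axes, zero at the start; "moment": the same for the moment, N m; "opening": finger opening in m.
Only numpy, scipy, OpenCV 4.12 (cv2) and the standard library are available. Lean on these libraries where they do the work, as an engineer would, in place of code of your own. Each camera call takes 0.05 s, during which the arm holds its last target. There are 200 camera calls.

## Working session

There is one attempt and no reset: what is moved stays moved. The work goes in short steps, Python scripts to look and compute and a tool call to move; the robot and the scene stay as the last step left them, time stands still between calls to the robot, and variables do not carry over. Pictures are saved under pics/ and viewed, about 8 in all and at most 12, crops included, and the job is handed in when it is done.

Besides the shell and the picture viewer there is one more tool, called after "Request:" in YAML: its name, and indented under it one key for each argument. send_rows: Moves the arm, as the interface text tells. Scaled input: -1 to 1 covers 0.75 m each way for a shift and pi rad each way for a turn. Its arguments: {"type":"object","properties":{"moves":{"type":"array","items":{"type":"array","items":{"type":"array","items":{"type":"number"}}}},"grip":{"type":"number"},"squeeze":{"type":"number"}},"required":["moves"]}

```bash
mkdir -p pics; ls; cat > h.py <<'E'
import numpy as np, cv2
from cell import arm, grab_frame, workorder
from scipy.spatial.transform import Rotation as Ro
def save(n,f,crop=None,s=1):
    im=f['img'][:,:,::-1]
    if crop: im=im[crop[1]:crop[3],crop[0]:crop[2]]
    cv2.imwrite(f'pics/{n}.png',cv2.resize(np.ascontiguousarray(im),None,fx=s,fy=s))
def foc(f): return f['img'].shape[0]/2/np.tan(np.radians(f['vfov'])/2)
def ray(f,u,v):
    d=np.array([(u-f['cx'])/foc(f),(v-f['cy'])/foc(f),1.]); return -f['R'].T@f['t'], f['R'].T@d
def onz(f,u,v,z):
    o,d=ray(f,u,v); return o+d*(z-o[2])/d[2]
def cloud(f):
    v,u=np.mgrid[:384,:512]; z=f['range_z']; k=foc(f)
    P=np.stack([(u-f['cx'])/k*z,(v-f['cy'])/k*z,z],-1)
    return (P-f['t'])@f['R']
E
python3 - <<'E'
from h import *
a=grab_frame('top');b=grab_frame('scene')
save('a',{'img':np.vstack([a['img'],b['img']])},s=.78)
for f in(a,b):print(f['vfov'],f['cx'],f['cy'],-f['R'].T@f['t'],f['R'])
print(arm.observe())
import pickle;pickle.dump((a,b),open('f.pkl','wb'))
E
```

```text
pics
47.64374331764099 260.5482958040464 197.1658507443422 [ 0.42690915 -0.02009809  1.02761876] [[ 0.01019839 -0.99991101 -0.00860045]
 [-0.98511657 -0.00857089 -0.17167378]
 [ 0.17158479  0.01022324 -0.98511631]]
47.489103141476 254.51723139743692 189.61479162810252 [ 0.97048423 -0.38209426  0.93798688] [[ 7.05964607e-01  7.08247064e-01  2.65830092e-04]
 [ 5.99221894e-01 -5.97090622e-01 -5.33306582e-01]
 [-3.77554096e-01  3.76654863e-01 -8.45921993e-01]]
{'time_s': 0.1, 'joint_positions': array([-1.45470418e+00,  1.04667289e-01,  9.65701667e-02,  1.56389435e+00,
       -1.26413821e-06,  1.35311981e+00]), 'qvel': array([ 0.00115316,  0.00024623,  0.00284665, -0.00050501,  0.00070476,
        0.00050772]), 'joint_efforts': array([ 5.57978099e-03, -5.58208716e+01,  5.04718673e+01,  1.29983900e-02,
       -3.36822468e-04,  3.68507912e-06]), 'ee_pos': array([ 0.19655132, -0.56658731,  0.23059659]), 'ee_rot': array([ 9.86106922e-01,  1.66110751e-01,  2.97077240e-05, -5.96834209e-04]), 'contact_force': array([-0.11673153, -0.70892012,  0.18024952]), 'moment': array([ 0.00063314,  0.00790501, -0.00220149]), 'opening': 0.08529958385822559}
```

View pics/a.png

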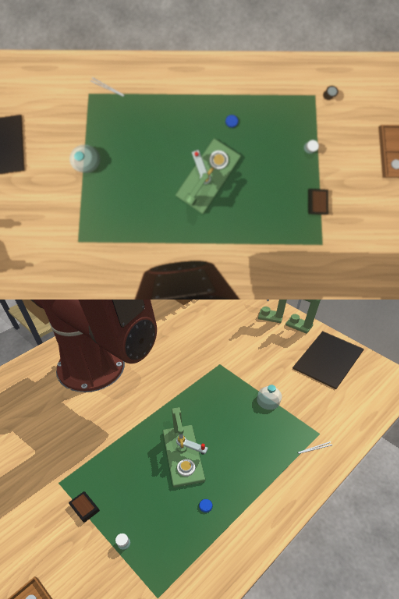

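The top view shows the green fixture at about (268,225) full-resolution. The steel case is in the white nest at about (281,204), the strap with its red peg at about (252,200), and the blue look-alike lies off the fixture at about (297,155). Candidates for the case are the nest item at (281,204) and the blue disc at (297,155); by the description I choose the one in the nest. Next is a close crop to check this.

```bash
python3 - <<'E'
from h import *
import pickle;a,b=pickle.load(open('f.pkl','rb'))
A=cv2.resize(a['img'][170:280,215:325],None,fx=5,fy=5,interpolation=cv2.INTER_CUBIC)[:550,:400*2]
B=cv2.resize(b['img'][130:250,190:280],None,fx=4.58,fy=4.58,interpolation=cv2.INTER_CUBIC)
B=cv2.resize(B,(250,333));c=np.zeros((550,800,3),np.uint8);c[:,:550]=A;c[:333,550:]=B
save('b',{'img':c})
for n,f in(('top',a),('scene',b)):
    C=cloud(f);h=cv2.cvtColor(f['img'],cv2.COLOR_RGB2HSV)
    red=((h[...,0]<8)|(h[...,0]>172))&(h[...,1]>140)&(h[...,2]>90)&(C[...,2]>.05)&(C[...,2]<.15)
    v,u=np.nonzero(red);print(n,'red',u.mean(),v.mean(),len(u),np.median(C[red],0))
    m=(C[...,0]>.25)&(C[...,0]<.7)&(abs(C[...,1])<.2)
    for lo,hi in((.015,.024),(.024,.04),(.04,.06),(.06,.08),(.08,.1),(.1,.112),(.113,.14)):
        q=m&(C[...,2]>lo)&(C[...,2]<hi);print(lo,q.sum(),C[q].mean(0).round(4),np.median(f['img'][q],0))
    if n=='top':
        q=(m&(C[...,2]>.014)&(C[...,2]<.027)).astype(np.uint8)
        p=C[q>0][:,:2].astype(np.float32);print(cv2.minAreaRect(p*1000))
    q=m&(C[...,2]>.113)&(C[...,2]<.14);p=C[q][:,:2].astype(np.float32);print('arm',cv2.minAreaRect(p*1000),cv2.fitLine(p,2,0,.01,.01).ravel())
E
```

```text
top red 251.6153846153846 197.23076923076923 13 [0.59057704 0.00853226 0.08882185]
0.015 2659 [ 0.5338 -0.0262  0.0199] [108. 142.  98.]
0.024 470 [ 0.5762 -0.0519  0.0314] [177. 160. 133.]
0.04 6 [ 0.4974 -0.0065  0.0482] [71.  96.5 65. ]
0.06 335 [ 0.5589 -0.002   0.0681] [176. 187. 177.]
0.08 87 [ 0.5476 -0.0152  0.0901] [146. 116.  76.]
0.1 5 [ 0.4892 -0.0038  0.1047] [62. 85. 56.]
0.113 375 [0.4873 0.0077 0.1258] [116. 152. 104.]
((568.86865234375, -45.1298828125), (99.95795440673828, 283.3509521484375), 56.96134567260742)
arm ((492.5573425292969, 4.471836090087891), (25.875316619873047, 92.85822296142578), 56.69155502319336) [ 0.83751297 -0.5464174   0.48733896  0.00772881]
scene red 259.7096774193548 188.25806451612902 31 [0.59515149 0.0093081  0.08452705]
0.015 2083 [ 0.5482 -0.0324  0.02  ] [110. 149. 102.]
0.024 483 [ 0.5713 -0.0455  0.0313] [169. 159. 111.]
0.04 39 [0.5129 0.0022 0.0503] [62. 80. 56.]
0.06 331 [ 0.5583 -0.0017  0.0681] [164. 181. 173.]
0.08 135 [ 0.5337 -0.0079  0.0893] [123.  97.  59.]
0.1 28 [0.497  0.003  0.1054] [66. 84. 59.]
0.113 269 [0.4932 0.0069 0.1253] [115. 153. 105.]
arm ((495.0011291503906, 6.285560607910156), (25.71877670288086, 92.96531677246094), 56.89938735961914) [ 0.8398498  -0.54281884  0.49316263  0.00693203]
```

View pics/b.png

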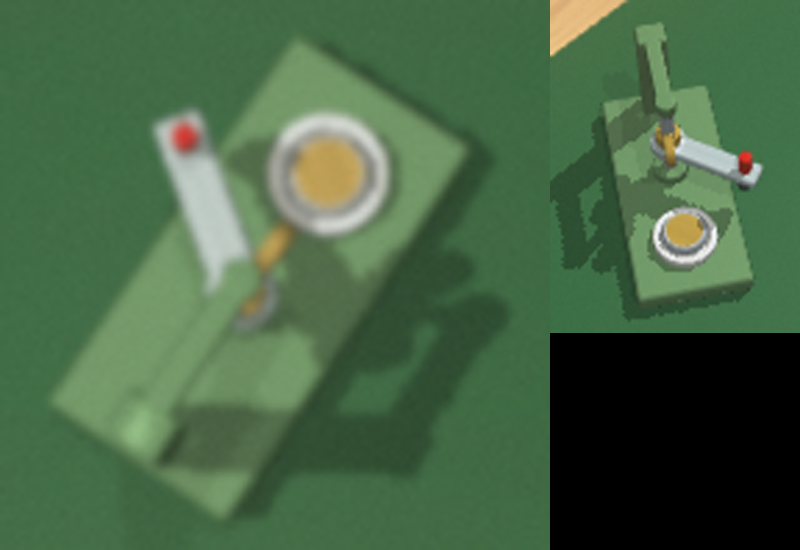

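The crop confirms it: the case is in the white nest at crop (328,174), top pixel (281,205), and the strap with its red peg at crop (186,137). The boss and arm hide part of the nut. One brass wing points to crop (275,245) and the other to (255,305). Next I'll fix the stud, yaw, peg and wing angle numerically.

```bash
python3 - <<'E'
from h import *
import pickle;a,b=pickle.load(open('f.pkl','rb'))
yaw=np.radians(-33.1);ex=np.array([np.cos(yaw),np.sin(yaw)])
for n,f in(('top',a),('scene',b)):
    C=cloud(f);h=cv2.cvtColor(f['img'],cv2.COLOR_RGB2HSV);I=f['img'].astype(int)
    m=(C[...,0]>.25)&(C[...,0]<.7)&(abs(C[...,1])<.2)
    q=m&(C[...,2]>.113)&(C[...,2]<.14);p=C[q][:,:2].astype(np.float32)
    r=cv2.minAreaRect(p*1000);print(n,'stud from arm',np.array(r[0])+37.5*ex*1,)
    w=m&(C[...,2]>.022)&(C[...,2]<.045)&(C[...,0]>.54)
    p=(C[w][:,:2]*1000).astype(np.float32);c=cv2.minEnclosingCircle(p);print(' nest',c,'stud',np.array(c[0])-72*ex)
    s=m&(C[...,2]>.058)&(C[...,2]<.078)&(h[...,1]<60);p=(C[s][:,:2]*1000).astype(np.float32);print(' strap z',np.median(C[s][:,2]),cv2.minAreaRect(p))
    br=m&(h[...,0]>8)&(h[...,0]<28)&(h[...,1]>90)&(C[...,2]>.076)&(C[...,2]<.112)
    P=C[br]*1000;print(' brass',len(P),P[:,2].max(),cv2.fitLine(P[:,:2].astype(np.float32),2,0,.01,.01).ravel(),cv2.minAreaRect(P[:,:2].astype(np.float32)))
    print(P[::max(1,len(P)//25)].astype(int).tolist())
print('peg top/scene onz .083',onz(a,251.6,197.2,.088),onz(b,259.7,188.3,.084))
E
```

```text
top stud from arm [523.9717944  -16.00698745]
 nest ((573.155517578125, -39.35527420043945), 74.89143371582031) stud [ 5.12839770e+02 -3.59330074e-02]
 strap z 0.06785059532982711 ((555.716552734375, -2.3826141357421875), (100.25068664550781, 28.13913917541504), 23.97535514831543)
 brass 43 101.51277702760034 [ 9.0707320e-01 -4.2097294e-01  5.3772760e+02 -2.8721724e+01] ((533.2648315429688, -26.044368743896484), (9.217086791992188, 39.74742889404297), 63.09402084350586)
[[550, -33, 95], [550, -35, 93], [547, -31, 97], [547, -33, 97], [548, -35, 94], [548, -37, 92], [545, -29, 98], [545, -31, 97], [545, -33, 95], [545, -35, 96], [546, -37, 94], [543, -26, 97], [543, -29, 96], [543, -31, 100], [543, -33, 96], [543, -35, 95], [541, -26, 96], [541, -29, 95], [540, -31, 101], [541, -33, 96], [539, -24, 96], [539, -26, 97], [539, -29, 96], [539, -31, 96], [539, -33, 95], [536, -22, 98], [537, -24, 94], [537, -27, 94], [537, -29, 96], [536, -31, 98], [535, -22, 91], [535, -24, 94], [535, -27, 92], [535, -29, 96], [533, -24, 88], [533, -27, 94], [521, -22, 81], [518, -20, 84], [518, -22, 85]
[... 488 characters left out ...]
43017578, 43.49204635620117), 55.72970199584961)
[[516, -14, 81], [517, -18, 81], [528, -6, 82], [521, -19, 82], [533, -7, 83], [523, -20, 82], [529, -20, 88], [533, -16, 88], [533, -11, 83], [523, -24, 81], [525, -20, 80], [534, -20, 89], [535, -15, 85], [533, -8, 76], [527, -24, 81], [538, -27, 96], [540, -23, 95], [535, -13, 79], [526, -24, 77], [539, -28, 95], [543, -25, 96], [537, -14, 77], [545, -31, 101], [547, -26, 98], [546, -32, 98], [549, -28, 98], [549, -31, 96], [549, -35, 96], [551, -30, 93], [550, -36, 94], [553, -32, 93], [553, -36, 94], [552, -38, 90], [554, -33, 87], [552, -35, 82]]
peg top/scene onz .083 [0.59032248 0.00928196 0.088     ] [0.59525714 0.00920214 0.084     ]
```

Request:
send_rows:
  moves:
    - [[0.0416,-0.0333,0,0,0,0],[0.0416,-0.0333,0,0,0,0],[0.0416,-0.0333,0,0,0,0],[0.0416,-0.0333,0,0,0,0],[0.0416,-0.0333,0,0,0,0],[0.0416,-0.0333,0,0,0,0],[0.0416,-0.0333,0,0,0,0],[0.0416,-0.0333,0,0,0,0],[0.0416,-0.0333,0,0,0,0],[0.0416,-0.0333,0,0,0,0],[0.0416,-0.0333,0,0,0,0],[0.0416,-0.0333,0,0,0,0]]
  grip: 0

```text
time_s: 1.3
ee_pos: [0.4527, -0.1595, 0.2311]
ee_rot: [0.986, 0.166, -0.0, 0.0]
contact_force: [0.2, -1.1, 0.3]
opening: -0.0003
```

Request:
send_rows:
  moves:
    - [[0.0416,-0.0333,0,0,0,0],[0.0416,-0.0333,0,0,0,0],[0.0416,-0.0333,0,0,0,0],[0.0416,-0.0333,0,0,0,0],[0.0416,-0.0333,0,0,0,0],[0.0416,-0.0333,0,0,0,0],[0,0,0,0,0,-0.0457],[0,0,0,0,0,-0.0457],[0,0,0,0,0,-0.0457],[0,0,0,0,0,-0.0457],[0,0,0,0,0,-0.0457],[0,0,0,0,0,-0.0457]]

```text
time_s: 2.5
ee_pos: [0.5797, 0.0419, 0.2308]
ee_rot: [0.825, 0.565, -0.0, -0.0]
contact_force: [0.1, 0.3, -0.2]
opening: -0.0
```

Request:
send_rows:
  moves:
    - [[0,0,0,0,0,-0.0457],[0,0,0,0,0,-0.0457],[0,0,0,0,0,-0.0457],[0,0,0,0,0,-0.0457],[0,0,0,0,0,-0.0457],[0,0,0,0,0,-0.0457],[0,0,0,0,0,-0.0457],[0,0,0,0,0,-0.0457],[0,0,0,0,0,-0.0457],[0,0,0,0,0,-0.0457],[0,0,0,0,0,-0.0457],[0,0,0,0,0,-0.0457]]

```text
time_s: 3.7
ee_pos: [0.5797, 0.0419, 0.2308]
ee_rot: [0.109, 0.994, -0.0, -0.0]
contact_force: [-0.1, 0.1, -0.5]
opening: 0.0002
```

Request:
send_rows:
  moves:
    - [[0,0,0,0,0,-0.0457],[0,0,0,0,0,-0.0457],[0,0,0,0,0,-0.0457],[0,0,0,0,0,-0.0457],[0,0,0,0,0,0],[0,0,0,0,0,0]]

```text
time_s: 4.3
ee_pos: [0.5797, 0.0419, 0.231]
ee_rot: [-0.172, 0.985, 0.0, -0.0]
contact_force: [0.6, -0.2, -0.0]
opening: -0.0004
```

```bash
cat >> h.py <<'E'
S=np.array([.525,-.015]);Y0=np.radians(-33.1)
def st(pr=True):
    o=arm.observe();R=Ro.from_quat(o['ee_rot']).as_matrix();p=o['ee_pos'];F=o['contact_force'];M=o['moment']
    yaw=np.arctan2(R[1,0],R[0,0]);d=p[:2]-S
    rad=d@[np.cos(yaw+np.pi),np.sin(yaw+np.pi)];tan=d@[-np.sin(yaw+np.pi),np.cos(yaw+np.pi)]
    T=M[2]+d[0]*F[1]-d[1]*F[0]
    if pr: print('t',round(o['time_s'],2),'p',p.round(4),'yaw',np.degrees(yaw).round(2)%360,'tilt',R[2].round(3),'F',F.round(2),'M',M.round(3),'rad,tan mm',(rad*1e3).round(1),(tan*1e3).round(1),'Tz',T.round(3),'j6',o['joint_positions'][5].round(2),'op',round(o['opening'],4))
    return o
E
python3 - <<'E'
from h import *
st()
f=grab_frame('wrist');save('c',f,s=1.2);C=cloud(f)
print(-f['R'].T@f['t'])
E
```

```text
t 4.3 p [0.5797 0.0419 0.231 ] yaw 199.85 tilt [ 0.001  0.    -1.   ] F [ 0.63 -0.17 -0.  ] M [-0.01  -0.013  0.   ] rad,tan mm 70.8 34.9 Tz -0.044 j6 -0.5 op -0.0004
[0.50441063 0.01427081 0.37519602]
```

View pics/c.png

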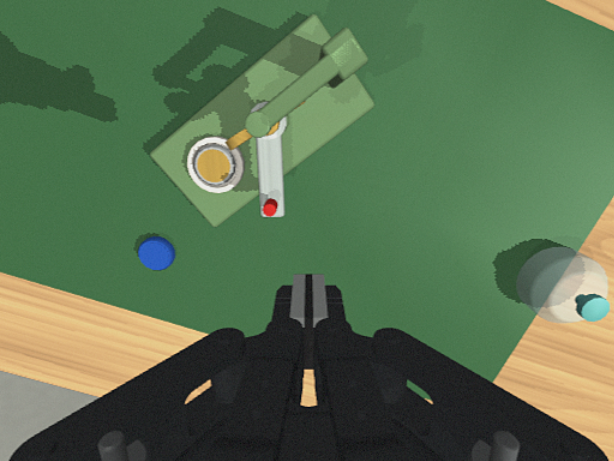

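The wrist view shows shut fingers at (308,285), red peg at (271,206), boss at (259,122), nest at (215,164) and one wing pointing at the nest around (231,143). I'll refine the stud position from this closer frame.

```bash
python3 - <<'E'
from h import *
f=grab_frame('wrist');C=cloud(f);h=cv2.cvtColor(f['img'],cv2.COLOR_RGB2HSV)
m=(C[...,0]>.4)&(C[...,0]<.65)&(abs(C[...,1])<.12)&(np.mgrid[:384,:512][0]<225)
ex=np.array([np.cos(Y0),np.sin(Y0)])
q=m&(C[...,2]>.115)&(C[...,2]<.14)
r=cv2.minAreaRect((C[q][:,:2]*1000).astype(np.float32));print('arm',r,np.median(C[q][:,2]),np.array(r[0])+37.5*ex)
w=(m&(h[...,1]<50)&(h[...,2]>150)&(C[...,2]>.028)&(C[...,2]<.045)).astype(np.uint8)
c=cv2.minEnclosingCircle((C[w>0][:,:2]*1000).astype(np.float32));print('nest',c,'stud',np.array(c[0])-72*ex)
red=m&((h[...,0]<8)|(h[...,0]>172))&(h[...,1]>140);P=C[red]*1000;print('peg',P.mean(0),P.max(0))
s=m&(h[...,1]<60)&(C[...,2]>.055)&(C[...,2]<.08);P=C[s]*1000;print('strap',np.percentile(P[:,2],[10,50,90]),cv2.minAreaRect(P[:,:2].astype(np.float32)))
br=m&(h[...,0]>8)&(h[...,0]<28)&(h[...,1]>90)&(C[...,2]>.074)&(C[...,2]<.112)
P=C[br]*1000;t=P[P[:,2]>88];print('brass',len(P),P[:,2].max(),t.mean(0),cv2.minAreaRect(t[:,:2].astype(np.float32)),cv2.fitLine(t[:,:2].astype(np.float32),2,0,.01,.01).ravel())
E
```

```text
arm ((494.6767272949219, 5.799655914306641), (25.957529067993164, 92.71878051757812), 57.09895706176758) 0.12752029568540252 [526.09117917 -14.67916762]
nest ((563.3563232421875, -36.3223991394043), 55.765167236328125) stud [503.04057565   2.99694205]
peg [591.47998904  11.08126113  86.72428444] [598.41306668  16.33128657  90.95385695]
strap [68.3242811  69.6120653  70.57011414] ((557.7079467773438, -0.3857307434082031), (99.5112075805664, 27.903423309326172), 22.127063751220703)
brass 228 101.09343771487414 [543.87860869 -28.48664334  97.76870248] ((526.1038818359375, -14.621368408203125), (7.7487945556640625, 67.1983642578125), 51.647586822509766) [  0.7597285  -0.6502404 543.8786    -28.486643 ]
```

Request:
send_rows:
  moves:
    - [[0,0,0.0413,0,0,0],[0,0,0.0413,0,0,0],[0,0,0.0413,0,0,0],[0,0,0.0413,0,0,0],[0,0,0.0413,0,0,0],[0,-0.005,0,0,0,0],[0,-0.005,0,0,0,0],[0,-0.005,0,0,0,0]]

```text
time_s: 5.2
ee_pos: [0.5852, 0.0306, 0.0787]
ee_rot: [-0.174, 0.985, -0.001, 0.001]
contact_force: [0.4, 0.5, 0.8]
opening: -0.0001
```

Request:
send_rows:
  moves:
    - [[-0.0019,-0.0056,0,0,0,0.0191],[-0.0019,-0.0056,0,0,0,0.0191],[-0.0019,-0.0056,0,0,0,0.0191],[-0.0019,-0.0056,0,0,0,0.0191],[-0.0019,-0.0056,0,0,0,0.0191],[-0.0019,-0.0056,0,0,0,0.0191]]

```text
time_s: 5.8
ee_pos: [0.5985, 0.0078, 0.0787]
ee_rot: [0.006, 1.0, -0.0, 0.001]
contact_force: [-0.1, 1.5, -0.6]
opening: -0.0
```

```bash
sed -i 's/^S=.*;Y0/S=np.array([.5261,-.0146]);Y0/' h.py; python3 - <<'E'
from h import *
st()
E
```

```text
t 5.8 p [0.5985 0.0078 0.0787] yaw 179.29 tilt [-0.003 -0.    -1.   ] F [-0.11  1.52 -0.62] M [ 0.203  0.142 -0.018] rad,tan mm 72.1 23.3 Tz 0.095 j6 -0.19 op -0.0
```

Request:
send_rows:
  moves:
    - [[-0.0018,-0.0056,0,0,0,0.0191],[-0.0018,-0.0056,0,0,0,0.0191],[-0.0018,-0.0056,0,0,0,0.0191],[-0.0018,-0.0056,0,0,0,0.0191],[-0.0018,-0.0056,0,0,0,0.0191],[-0.0018,-0.0056,0,0,0,0.0191],[-0.0018,-0.0056,0,0,0,0.0191],[-0.0018,-0.0056,0,0,0,0.0191]]

```text
time_s: 6.6
ee_pos: [0.6017, -0.0271, 0.0788]
ee_rot: [0.244, 0.97, 0.0, 0.002]
contact_force: [0.3, 0.5, 0.3]
opening: -0.0001
```

```bash
python3 - <<'E'
from h import *
st()
f=grab_frame('top');C=cloud(f);h=cv2.cvtColor(f['img'],cv2.COLOR_RGB2HSV)
st()
E
```

```text
t 6.6 p [ 0.6017 -0.0271  0.0788] yaw 151.79 tilt [-0.003  0.001 -1.   ] F [0.25 0.48 0.32] M [ 0.188  0.045 -0.022] rad,tan mm 72.5 24.7 Tz 0.017 j6 0.23 op -0.0001
t 6.65 p [ 0.6016 -0.0277  0.0787] yaw 151.57 tilt [-0.003  0.001 -1.   ] F [-0.68 -0.94  0.7 ] M [0.092 0.044 0.009] rad,tan mm 72.7 24.4 Tz -0.071 j6 0.23 op -0.0
```

Request:
send_rows:
  moves:
    - [[-0.0006,-0.002,0,0,0,0.0065],[-0.0006,-0.002,0,0,0,0.0065],[-0.0006,-0.002,0,0,0,0.0065],[-0.0006,-0.002,0,0,0,0.0065]]

```text
time_s: 7.05
ee_pos: [0.5992, -0.0326, 0.0768]
ee_rot: [0.282, 0.959, -0.0, 0.0]
contact_force: [0.8, 0.1, 1.4]
opening: -0.0002
```

Request:
send_rows:
  moves:
    - [[0,-0.0015,0,0,0,0],[0,-0.0015,0,0,0,0]]

```text
time_s: 7.25
ee_pos: [0.5975, -0.0344, 0.0763]
ee_rot: [0.281, 0.96, -0.0, -0.0]
contact_force: [0.5, 1.0, -0.6]
opening: 0.0002
```

```bash
python3 - <<'E'
from h import *
st();f=grab_frame('top');C=cloud(f);h=cv2.cvtColor(f['img'],cv2.COLOR_RGB2HSV);st()
E
```

```text
t 7.25 p [ 0.5975 -0.0344  0.0763] yaw 147.3 tilt [ 0. -0. -1.] F [ 0.53  0.96 -0.56] M [ 0.125 -0.151  0.043] rad,tan mm 70.8 21.9 Tz 0.122 j6 0.29 op 0.0002
t 7.3 p [ 0.5974 -0.0345  0.0762] yaw 147.3 tilt [ 0. -0. -1.] F [ 1.46 -0.09  1.04] M [ 0.117 -0.154 -0.018] rad,tan mm 70.8 21.7 Tz 0.004 j6 0.29 op -0.0004
```

Still no stop felt, so I'll push on in small steps.

Request:
send_rows:
  moves:
    - [[0,-0.0015,0,0,0,0],[0,-0.0015,0,0,0,0]]

```text
time_s: 7.5
ee_pos: [0.5963, -0.0363, 0.0763]
ee_rot: [0.282, 0.96, -0.0, -0.0]
contact_force: [1.1, 0.8, 0.1]
opening: -0.0001
```

Request:
send_rows:
  moves:
    - [[0,-0.0015,0,0,0,0],[0,-0.0015,0,0,0,0]]

```text
time_s: 7.7
ee_pos: [0.5953, -0.0381, 0.0764]
ee_rot: [0.282, 0.96, 0.0, 0.0]
contact_force: [2.7, 2.8, 0.5]
opening: 0.0001
```

```bash
python3 - <<'E'
from h import *
st();f=grab_frame('wrist');st();save('d',f,s=1.2)
E
```

```text
t 7.7 p [ 0.5953 -0.0381  0.0764] yaw 147.29 tilt [-0.     0.001 -1.   ] F [2.73 2.75 0.53] M [ 0.588 -0.56  -0.001] rad,tan mm 70.9 17.6 Tz 0.254 j6 0.29 op 0.0001
t 7.75 p [ 0.5954 -0.0381  0.0764] yaw 147.29 tilt [-0.     0.001 -1.   ] F [ 1.61  2.82 -0.22] M [ 0.47  -0.499  0.003] rad,tan mm 71.0 17.7 Tz 0.236 j6 0.29 op 0.0002
```

View pics/d.png

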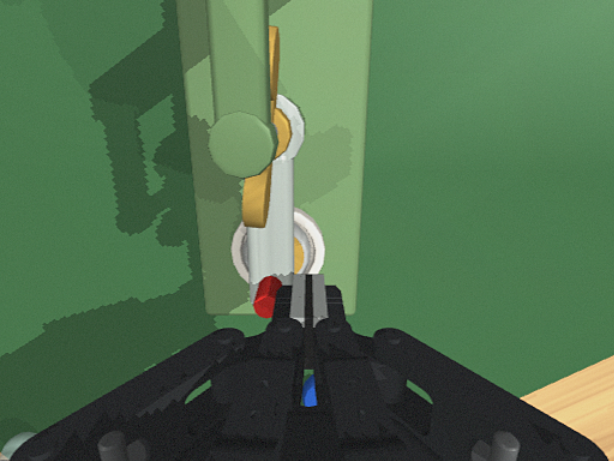

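The strap now lies along the fixture (x 250–293) over the nest, with the shut fingers at (308,290) against the red peg at (266,295). The force is rising, so I'll press slightly more to confirm the stop.

Request:
send_rows:
  moves:
    - [[0,-0.0015,0,0,0,0],[0,-0.0015,0,0,0,0],[0,0,0,0,0,0]]

```text
time_s: 8.05
ee_pos: [0.5948, -0.0389, 0.0768]
ee_rot: [0.281, 0.96, 0.001, 0.001]
contact_force: [5.4, 7.8, 0.8]
opening: 0.0
```

```bash
python3 - <<'E'
from h import *
st();f=grab_frame('top');st()
E
```

```text
t 8.05 p [ 0.5948 -0.0389  0.0768] yaw 147.34 tilt [-0.     0.003 -1.   ] F [5.37 7.75 0.79] M [ 1.647 -1.169  0.027] rad,tan mm 71.0 16.6 Tz 0.69 j6 0.28 op 0.0
t 8.1 p [ 0.5948 -0.0389  0.0768] yaw 147.34 tilt [-0.001  0.003 -1.   ] F [5.83 7.63 1.06] M [ 1.629 -1.141  0.037] rad,tan mm 71.0 16.6 Tz 0.703 j6 0.28 op 0.0001
```

The stop is met: 9.5 N with no further travel. I'll back off and slide in behind the front wing, on its open counter-clockwise side.

Request:
send_rows:
  moves:
    - [[0,0.007,0,0,0,0],[0,0.007,0,0,0,0],[0.0109,0,-0.0013,0,0,0.0063],[0.0109,0,-0.0013,0,0,0.0063],[0.0109,0,-0.0013,0,0,0.0063],[0.0109,0,-0.0013,0,0,0.0063],[0.0109,0,-0.0013,0,0,0.0063],[0,0,0,0,0,0]]

```text
time_s: 8.9
ee_pos: [0.5655, -0.0071, 0.0816]
ee_rot: [0.329, 0.944, 0.0, 0.0]
contact_force: [0.6, 0.1, -0.2]
opening: -0.0002
```

```bash
python3 - <<'E'
from h import *
st();f=grab_frame('wrist');st();save('e',f,s=1.2)
E
```

```text
t 8.9 p [ 0.5655 -0.0071  0.0816] yaw 141.59 tilt [-0.  0. -1.] F [ 0.61  0.12 -0.19] M [ 0.023 -0.019  0.042] rad,tan mm 26.2 30.3 Tz 0.042 j6 0.43 op -0.0002
t 8.95 p [ 0.566  -0.0076  0.0815] yaw 141.63 tilt [-0.001  0.    -1.   ] F [ 0.65 -1.26  0.04] M [ 0.002 -0.105 -0.054] rad,tan mm 26.9 30.3 Tz -0.109 j6 0.43 op -0.0002
```

View pics/e.png

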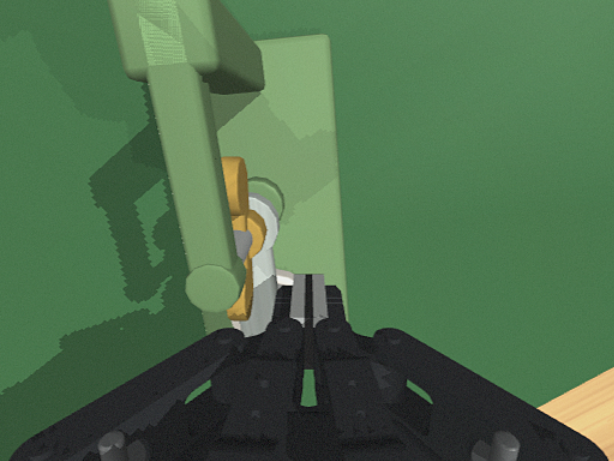

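Fingers are at (308,290), on the open side to the right of the front wing (240,300), with the bracket arm well to the left. I'll close onto the wing and start the stroke.

Request:
send_rows:
  moves:
    - [[-0.004,-0.0067,0,0,0,0],[0,-0.0067,0,0,0,0],[-0.0011,-0.003,0.0002,0,0,0.0159],[-0.0011,-0.002,0.0002,0,0,0.0159],[-0.0011,-0.002,0.0002,0,0,0.0159],[-0.0011,-0.002,0.0002,0,0,0.0159]]

```text
time_s: 9.55
ee_pos: [0.5612, -0.0245, 0.0809]
ee_rot: [0.422, 0.907, 0.001, 0.001]
contact_force: [4.3, 5.3, -0.2]
opening: -0.0001
```

```bash
python3 - <<'E'
from h import *
st()
E
```

```text
t 9.55 p [ 0.5612 -0.0245  0.0809] yaw 130.07 tilt [ 0.     0.003 -1.   ] F [ 4.34  5.33 -0.15] M [ 1.135 -1.054 -0.032] rad,tan mm 30.1 20.4 Tz 0.198 j6 0.59 op -0.0001
```

Request:
send_rows:
  moves:
    - [[-0.0013,-0.002,0.0002,0,0,0.0159],[-0.0013,-0.002,0.0002,0,0,0.0159],[-0.0013,-0.002,0.0002,0,0,0.0159],[-0.0013,-0.002,0.0002,0,0,0.0159],[-0.0013,-0.002,0.0002,0,0,0.0159],[-0.0013,-0.002,0.0002,0,0,0.0159]]

```text
time_s: 10.15
ee_pos: [0.5569, -0.0344, 0.0801]
ee_rot: [0.553, 0.833, 0.001, 0.001]
contact_force: [5.8, 4.8, -1.0]
opening: -0.0001
```

```bash
python3 - <<'E'
from h import *
st()
E
```

```text
t 10.15 p [ 0.5569 -0.0344  0.0801] yaw 112.89 tilt [ 0.001  0.003 -1.   ] F [ 5.76  4.78 -1.03] M [ 1.099 -1.137 -0.089] rad,tan mm 30.2 20.7 Tz 0.172 j6 0.87 op -0.0001
```

```bash
cat >> h.py <<'E'
def avg(n=5):
    L=[]
    for i in range(n):
        if i: grab_frame('wrist')
        o=arm.observe();d=o['ee_pos'][:2]-S;F=o['contact_force'];L.append([o['moment'][2]+d[0]*F[1]-d[1]*F[0],o['moment'][2],*F])
    L=np.array(L);print('T',L[:,0].round(3),'mean T,Mz,F',L.mean(0).round(3))
E
python3 - <<'E'
from h import *
avg(6);st()
E
```

```text
T [0.172 0.209 0.196 0.203 0.198 0.196] mean T,Mz,F [ 0.196 -0.047  4.851  4.749 -0.884]
t 10.4 p [ 0.5569 -0.0345  0.08  ] yaw 113.0 tilt [ 0.001  0.003 -1.   ] F [ 4.47  4.81 -1.33] M [ 1.033 -0.928 -0.04 ] rad,tan mm 30.3 20.5 Tz 0.196 j6 0.87 op -0.0001
```

Request:
send_rows:
  moves:
    - [[-0.0013,-0.002,0.0002,0,0,0.0159],[-0.0013,-0.002,0.0002,0,0,0.0159],[-0.0013,-0.002,0.0002,0,0,0.0159],[-0.0013,-0.002,0.0002,0,0,0.0159],[-0.0013,-0.002,0.0002,0,0,0.0159],[-0.0013,-0.002,0.0002,0,0,0.0159]]

```text
time_s: 11.0
ee_pos: [0.5501, -0.0426, 0.0792]
ee_rot: [0.671, 0.741, 0.002, 0.001]
contact_force: [6.3, 4.9, -1.4]
opening: 0.0001
```

```bash
python3 -c "
from h import *
avg(4);st()"
```

```text
T [0.261 0.219 0.213 0.236] mean T,Mz,F [ 0.232 -0.037  5.942  4.312 -1.093]
t 11.15 p [ 0.5499 -0.0426  0.0792] yaw 95.8 tilt [ 0.001  0.003 -1.   ] F [ 5.46  4.55 -1.1 ] M [ 0.867 -1.184 -0.025] rad,tan mm 30.3 20.9 Tz 0.236 j6 1.15 op -0.0001
```

Request:
send_rows:
  moves:
    - [[-0.0013,-0.002,0.0002,0,0,0.0159],[-0.0013,-0.002,0.0002,0,0,0.0159],[-0.0013,-0.002,0.0002,0,0,0.0159],[-0.0013,-0.002,0.0002,0,0,0.0159],[-0.0013,-0.002,0.0002,0,0,0.0159],[-0.0013,-0.002,0.0002,0,0,0.0159]]

```text
time_s: 11.75
ee_pos: [0.5412, -0.0485, 0.0785]
ee_rot: [0.774, 0.633, 0.002, 0.001]
contact_force: [7.3, 2.6, -1.6]
opening: 0.0001
```

```bash
python3 -c "
from h import *
avg(4);st()"
```

```text
T [0.261 0.197 0.213 0.308] mean T,Mz,F [ 0.245 -0.022  6.871  2.258 -1.349]
t 11.9 p [ 0.5411 -0.0486  0.0785] yaw 78.62 tilt [ 0.001  0.003 -1.   ] F [ 6.75  3.35 -1.58] M [ 0.56  -1.292  0.029] rad,tan mm 30.4 21.4 Tz 0.308 j6 1.44 op -0.0
```

Request:
send_rows:
  moves:
    - [[-0.0013,-0.002,0.0002,0,0,0.0159],[-0.0013,-0.002,0.0002,0,0,0.0159],[-0.0013,-0.002,0.0002,0,0,0.0159],[-0.0013,-0.002,0.0002,0,0,0.0159],[-0.0013,-0.002,0.0002,0,0,0.0159],[-0.0013,-0.002,0.0002,0,0,0.0159]]

```text
time_s: 12.5
ee_pos: [0.5311, -0.0517, 0.0777]
ee_rot: [0.86, 0.51, 0.002, 0.001]
contact_force: [8.6, 0.1, -1.3]
opening: -0.0002
```

```bash
python3 -c "
from h import *
avg(6);st()"
```

```text
T [0.281 0.197 0.219 0.186 0.195 0.21 ] mean T,Mz,F [ 0.215 -0.053  7.157  0.383 -1.076]
t 12.75 p [ 0.5309 -0.0517  0.0777] yaw 61.46 tilt [ 0.001  0.003 -1.   ] F [ 6.82  0.27 -1.23] M [ 0.163 -1.411 -0.045] rad,tan mm 30.3 22.0 Tz 0.21 j6 1.73 op 0.0
```

Request:
send_rows:
  moves:
    - [[-0.0013,-0.0021,0.0002,0,0,0.0159],[-0.0013,-0.0021,0.0002,0,0,0.0159],[-0.0013,-0.0021,0.0002,0,0,0.0159],[-0.0013,-0.0021,0.0002,0,0,0.0159],[-0.0013,-0.0021,0.0002,0,0,0.0159],[-0.0013,-0.0021,0.0002,0,0,0.0159]]

```text
time_s: 13.35
ee_pos: [0.52, -0.0515, 0.077]
ee_rot: [0.927, 0.376, 0.002, 0.001]
contact_force: [7.6, -3.3, -1.3]
opening: -0.0001
```

```bash
python3 -c "
from h import *
avg(6);st()"
```

```text
T [0.303 0.186 0.168 0.17  0.242 0.196] mean T,Mz,F [ 0.211 -0.044  6.495 -2.479 -1.198]
t 13.6 p [ 0.5199 -0.0515  0.0769] yaw 44.26 tilt [ 0.002  0.003 -1.   ] F [ 5.44 -2.09 -0.92] M [-0.397 -1.323 -0.018] rad,tan mm 30.2 22.1 Tz 0.196 j6 2.02 op 0.0
```

Request:
send_rows:
  moves:
    - [[-0.0013,-0.0021,0.0002,0,0,0.0159],[-0.0013,-0.0021,0.0002,0,0,0.0159],[-0.0013,-0.0021,0.0002,0,0,0.0159],[-0.0013,-0.0021,0.0002,0,0,0.0159],[-0.0013,-0.0021,0.0002,0,0,0.0159]]

```text
time_s: 14.1
ee_pos: [0.5112, -0.0488, 0.0762]
ee_rot: [0.966, 0.257, 0.001, 0.002]
contact_force: [6.3, -5.2, -1.2]
opening: 0.0
```

```bash
python3 - <<'E'
from h import *
avg(6);st();f=grab_frame('wrist');save('g',f,s=1.2)
E
```

```text
T [0.268 0.201 0.213 0.177 0.257 0.2  ] mean T,Mz,F [ 0.219 -0.032  5.504 -4.237 -0.949]
t 14.35 p [ 0.5111 -0.0487  0.0762] yaw 29.94 tilt [ 0.002  0.003 -1.   ] F [ 5.21 -4.3  -1.2 ] M [-0.809 -1.016 -0.042] rad,tan mm 30.0 22.1 Tz 0.2 j6 2.27 op 0.0001
```

View pics/g.png

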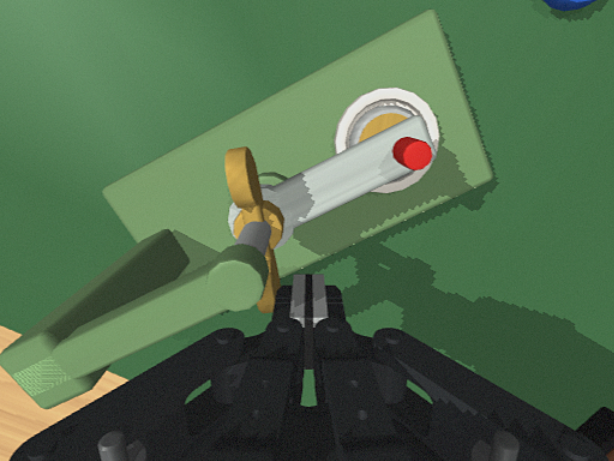

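The wrist view shows the strap over the nest, the red peg at (411,152), the near wing against the fingers at (270,280) and the far wing at (240,175). The torque is still at its plateau (about 0.2 held, about 0.27 moving). I'll measure the wing angle, then regrip behind the other wing.

```bash
cat >> h.py <<'E'
def wings(f):
    C=cloud(f);h=cv2.cvtColor(f['img'],cv2.COLOR_RGB2HSV)
    d=np.hypot(C[...,0]-S[0],C[...,1]-S[1])
    br=(d<.045)&(h[...,0]>8)&(h[...,0]<28)&(h[...,1]>90)&(C[...,2]>.06)&(C[...,2]<.112)
    P=C[br]*1000;t=P[P[:,2]>P[:,2].max()-14]
    r=cv2.minAreaRect(t[:,:2].astype(np.float32));a=r[2]+(90 if r[1][0]<r[1][1] else 0)
    print('brass',len(t),'ztop',P[:,2].max().round(1),'rect',np.round(r[0],1),np.round(r[1],1),'wing deg',round(a,1),round(a-180,1))
def peg(f):
    C=cloud(f);h=cv2.cvtColor(f['img'],cv2.COLOR_RGB2HSV);d=np.hypot(C[...,0]-S[0],C[...,1]-S[1])
    q=(d>.05)&(d<.1)&((h[...,0]<8)|(h[...,0]>172))&(h[...,1]>140)&(C[...,2]>.05)
    P=C[q];c=P.mean(0);print('peg',c.round(4),'ztop',P[:,2].max().round(4),'fix deg',np.degrees(np.arctan2(*(c[:2]-S)[::-1])-Y0).round(1))
E
python3 - <<'E'
from h import *
f=grab_frame('wrist');wings(f);peg(f);st()
E
```

```text
brass 13 ztop 110.2 rect [515.2 -37.9] [ 0.9 13.8] wing deg 139.9 -40.1
peg [ 0.5862 -0.0521  0.0827] ztop 0.2205 fix deg 1.1
t 14.45 p [ 0.5111 -0.0487  0.0762] yaw 29.94 tilt [ 0.002  0.003 -1.   ] F [ 5.48 -4.19 -0.88] M [-0.831 -1.03   0.   ] rad,tan mm 30.1 22.1 Tz 0.25 j6 2.27 op -0.0004
```

Request:
send_rows:
  moves:
    - [[0,0.008,0,0,0,0],[0,0.008,0,0,0,0],[0,0,-0.036,0,0,0],[0,0,-0.036,0,0,0],[0,0,-0.036,0,0,0],[0,0,-0.036,0,0,0],[0,0,0,0,0,-0.046],[0,0,0,0,0,-0.046],[0,0,0,0,0,-0.046],[0,0,0,0,0,-0.046],[0,0,0,0,0,-0.046],[0,0,0,0,0,-0.046]]

```text
time_s: 15.65
ee_pos: [0.5156, -0.0579, 0.1832]
ee_rot: [0.766, 0.643, -0.0, -0.0]
contact_force: [0.0, -0.1, 0.6]
opening: 0.0001
```

Request:
send_rows:
  moves:
    - [[0,0,0,0,0,-0.046],[0,0,0,0,0,-0.046],[0,0,0,0,0,-0.046],[0,0,0,0,0,-0.046],[0,0,0,0,0,-0.046],[0,0,0,0,0,-0.046],[0,0,0,0,0,-0.046],[0,0,0,0,0,-0.046],[0,0,0,0,0,-0.046],[0,0,0,0,0,-0.046],[0,0,0,0,0,-0.046],[0,0,0,0,0,-0.046]]

```text
time_s: 16.85
ee_pos: [0.5156, -0.0579, 0.1832]
ee_rot: [0.006, 1.0, 0.0, -0.0]
contact_force: [-0.2, -0.8, 0.0]
opening: 0.0
```

```bash
python3 - <<'E'
from h import *
st()
for n in('wrist','scene','top'):
  f=grab_frame(n)
  try: wings(f);peg(f)
  except Exception as e: print(n,e)
E
```

```text
t 16.85 p [ 0.5156 -0.0579  0.1832] yaw 179.36 tilt [ 0.001  0.    -1.   ] F [-0.17 -0.77  0.01] M [-0.022 -0.009  0.013] rad,tan mm -10.1 -43.4 Tz 0.013 j6 -0.35 op 0.0
brass 313 ztop 99.3 rect [526.  -15.9] [69.9  9.4] wing deg 39.2 -140.8
wrist zero-size array to reduction operation maximum which has no identity
brass 100 ztop 95.2 rect [525.6 -14.3] [68.7 12. ] wing deg 39.8 -140.2
peg [ 0.5411 -0.0849  0.4936] ztop 0.6018 fix deg -44.8
top zero-size array to reduction operation maximum which has no identityh.py:41: RuntimeWarning: Mean of empty slice.
  P=C[q];c=P.mean(0);print('peg',c.round(4),'ztop',P[:,2].max().round(4),'fix deg',np.degrees(np.arctan2(*(c[:2]-S)[::-1])-Y0).round(1))
  ret = um.true_divide(
```

Request:
send_rows:
  moves:
    - [[-0.0082,0.0581,0,0,0,0],[-0.0082,0.0581,0,0,0,0],[0,0,0,0,0,-0.0446],[0,0,0,0,0,-0.0446],[0,0,0,0,0,-0.0446],[0,0,0,0,0,-0.0446],[0,0,0,0,0,-0.0446],[0,0,0.0484,0,0,0],[0,0,0.0484,0,0,0],[0,0,0.0484,0,0,0],[0,0,0,0,0,0]]

```text
time_s: 18.1
ee_pos: [0.5259, 0.0299, 0.0695]
ee_rot: [-0.333, 0.943, 0.002, -0.004]
contact_force: [-1.0, 0.4, -0.0]
opening: -0.0001
```

```bash
python3 -c "
from h import *
avg(2);st()"
```

```text
T [ 0.008 -0.066] mean T,Mz,F [-0.029 -0.025  0.109  0.458  0.198]
t 18.15 p [0.5275 0.0297 0.0727] yaw 218.99 tilt [ 0.003  0.004 -1.   ] F [1.21 0.52 0.4 ] M [-0.017 -0.035 -0.013] rad,tan mm 28.9 33.5 Tz -0.066 j6 -0.87 op -0.0
```

Request:
send_rows:
  moves:
    - [[0,-0.009,0,0,0,0],[0,-0.009,0,0,0,0],[-0.0012,-0.003,0.0002,0,0,0.0159],[-0.0012,-0.003,0.0002,0,0,0.0159],[-0.0012,-0.0021,0.0002,0,0,0.0159],[-0.0012,-0.0021,0.0002,0,0,0.0159],[-0.0012,-0.0021,0.0002,0,0,0.0159]]

```text
time_s: 18.85
ee_pos: [0.5478, 0.0142, 0.0761]
ee_rot: [-0.214, 0.977, 0.0, 0.001]
contact_force: [-4.4, 6.1, 5.9]
opening: 0.0001
```

```bash
python3 -c "
from h import *
avg(6);st()"
```

```text
T [0.232 0.233 0.125 0.16  0.162 0.16 ] mean T,Mz,F [ 0.179 -0.064 -4.524  5.224  5.441]
t 19.1 p [0.5478 0.014  0.076 ] yaw 204.84 tilt [-0.002  0.    -1.   ] F [-4.4   5.17  5.11] M [ 0.964  0.902 -0.078] rad,tan mm 31.7 16.9 Tz 0.16 j6 -0.65 op -0.0001
```

Request:
send_rows:
  moves:
    - [[-0.0013,-0.0021,0.0002,0,0,0.0159],[-0.0013,-0.0021,0.0002,0,0,0.0159],[-0.0013,-0.0021,0.0002,0,0,0.0159],[-0.0013,-0.0021,0.0002,0,0,0.0159]]

```text
time_s: 19.5
ee_pos: [0.5534, 0.0097, 0.0753]
ee_rot: [-0.116, 0.993, 0.001, 0.001]
contact_force: [-6.0, 4.9, 5.1]
opening: 0.0004
```

```bash
python3 -c "
from h import *
avg(6);st()"
```

```text
T [0.233 0.228 0.202 0.197 0.233 0.211] mean T,Mz,F [ 0.217 -0.056 -5.027  5.541  4.535]
t 19.75 p [0.5534 0.0096 0.0752] yaw 193.39 tilt [-0.001  0.001 -1.   ] F [-4.3  5.2  4.6] M [ 0.995  1.033 -0.035] rad,tan mm 32.2 17.2 Tz 0.211 j6 -0.45 op 0.0001
```

Request:
send_rows:
  moves:
    - [[-0.0012,-0.0021,-0.0005,0,0,0.0159],[-0.0012,-0.0021,-0.0005,0,0,0.0159],[-0.0012,-0.0021,0.0002,0,0,0.0159],[-0.0012,-0.0021,0.0002,0,0,0.0159],[-0.0012,-0.0021,0.0002,0,0,0.0159],[-0.0012,-0.0021,0.0002,0,0,0.0159]]

```text
time_s: 20.35
ee_pos: [0.5593, 0.0013, 0.0747]
ee_rot: [0.034, 0.999, 0.001, -0.0]
contact_force: [-4.6, 7.9, 1.2]
opening: -0.0002
```

```bash
python3 -c "
from h import *
avg(6);st()"
```

```text
T [0.278 0.303 0.185 0.254 0.21  0.192] mean T,Mz,F [ 0.237 -0.067 -4.637  6.944  0.791]
t 20.6 p [0.5593 0.0012 0.0746] yaw 176.23 tilt [ 0.     0.002 -1.   ] F [-4.98  6.87  0.38] M [ 1.378  0.895 -0.115] rad,tan mm 32.1 17.9 Tz 0.192 j6 -0.17 op 0.0001
```

Request:
send_rows:
  moves:
    - [[-0.0012,-0.0021,0.0002,0,0,0.0159],[-0.0012,-0.0021,0.0002,0,0,0.0159],[-0.0012,-0.0021,0.0002,0,0,0.0159],[-0.0012,-0.0021,0.0002,0,0,0.0159],[-0.0012,-0.0021,0.0002,0,0,0.0159],[-0.0012,-0.0021,0.0002,0,0,0.0159]]

```text
time_s: 21.2
ee_pos: [0.5631, -0.0088, 0.0739]
ee_rot: [0.183, 0.983, 0.001, 0.0]
contact_force: [-2.2, 8.0, -0.2]
opening: 0.0001
```

```bash
python3 -c "
from h import *
avg(6);st()"
```

```text
T [0.226 0.198 0.215 0.269 0.215 0.224] mean T,Mz,F [ 0.225 -0.07  -2.592  7.56  -0.257]
t 21.45 p [ 0.5631 -0.009   0.0738] yaw 159.07 tilt [ 0.     0.002 -1.   ] F [-2.71  7.43 -0.39] M [ 1.494  0.518 -0.066] rad,tan mm 32.6 18.5 Tz 0.224 j6 0.12 op -0.0002
```

Request:
send_rows:
  moves:
    - [[-0.001,-0.0022,0.0002,0,0,0.0159],[-0.001,-0.0022,0.0002,0,0,0.0159],[-0.001,-0.0022,0.0002,0,0,0.0159],[-0.001,-0.0022,0.0002,0,0,0.0159],[-0.001,-0.0022,0.0002,0,0,0.0159],[-0.001,-0.0022,0.0002,0,0,0.0159]]

```text
time_s: 22.05
ee_pos: [0.5632, -0.0197, 0.0732]
ee_rot: [0.327, 0.945, 0.002, 0.001]
contact_force: [1.3, 9.0, -0.2]
opening: -0.0001
```

```bash
python3 -c "
from h import *
avg(6);st()"
```

```text
T [0.245 0.223 0.216 0.186 0.172 0.157] mean T,Mz,F [ 0.2   -0.109  0.597  8.263 -1.115]
t 22.3 p [ 0.5631 -0.0198  0.0732] yaw 141.9 tilt [-0.     0.003 -1.   ] F [-0.07  7.94 -1.93] M [ 1.676 -0.095 -0.136] rad,tan mm 32.4 18.8 Tz 0.157 j6 0.4 op 0.0003
```

Request:
send_rows:
  moves:
    - [[-0.001,-0.0022,0.0002,0,0,0.0159],[-0.001,-0.0022,0.0002,0,0,0.0159],[-0.001,-0.0022,0.0002,0,0,0.0159],[-0.001,-0.0022,0.0002,0,0,0.0159],[-0.001,-0.0022,0.0002,0,0,0.0159],[-0.001,-0.0022,0.0002,0,0,0.0159]]

```text
time_s: 22.9
ee_pos: [0.5601, -0.0301, 0.0726]
ee_rot: [0.465, 0.885, 0.002, 0.001]
contact_force: [5.0, 8.0, -2.2]
opening: -0.0003
```

```bash
python3 -c "
from h import *
avg(6);st()"
```

```text
T [0.28  0.208 0.221 0.275 0.21  0.187] mean T,Mz,F [ 0.23  -0.09   3.7    7.739 -1.62 ]
t 23.15 p [ 0.56   -0.0301  0.0726] yaw 124.73 tilt [-0.001  0.004 -1.   ] F [ 3.52  6.98 -1.36] M [ 1.527 -0.752 -0.105] rad,tan mm 32.1 19.1 Tz 0.187 j6 0.68 op -0.0002
```

Request:
send_rows:
  moves:
    - [[-0.0011,-0.0022,0.0002,0,0,0.0159],[-0.0011,-0.0022,0.0002,0,0,0.0159],[-0.0011,-0.0022,0.0002,0,0,0.0159],[-0.0011,-0.0022,0.0002,0,0,0.0159],[-0.0011,-0.0022,0.0002,0,0,0.0159],[-0.0011,-0.0022,0.0002,0,0,0.0159]]

```text
time_s: 23.75
ee_pos: [0.5542, -0.0392, 0.072]
ee_rot: [0.592, 0.806, 0.002, 0.002]
contact_force: [5.9, 6.8, -1.9]
opening: -0.0003
```

```bash
python3 -c "
from h import *
avg(6);st()"
```

```text
T [0.287 0.271 0.24  0.283 0.245 0.233] mean T,Mz,F [ 0.26  -0.073  5.936  6.615 -1.746]
t 24.0 p [ 0.5542 -0.0394  0.0721] yaw 107.55 tilt [-0.     0.006 -1.   ] F [ 5.73  6.12 -1.85] M [ 1.378 -1.136 -0.082] rad,tan mm 32.1 19.3 Tz 0.233 j6 0.96 op -0.0001
```

Request:
send_rows:
  moves:
    - [[-0.0011,-0.0022,0.0002,0,0,0.0159],[-0.0011,-0.0022,0.0002,0,0,0.0159],[-0.0011,-0.0022,0.0002,0,0,0.0159],[-0.0011,-0.0022,0.0002,0,0,0.0159],[-0.0011,-0.0022,0.0002,0,0,0.0159],[-0.0011,-0.0022,0.0002,0,0,0.0159]]

```text
time_s: 24.6
ee_pos: [0.5461, -0.0464, 0.0715]
ee_rot: [0.706, 0.709, 0.003, 0.002]
contact_force: [9.3, 5.6, -2.3]
opening: 0.0
```

```bash
python3 -c "
from h import *
avg(6);st()"
```

```text
T [0.362 0.32  0.245 0.323 0.33  0.29 ] mean T,Mz,F [ 0.312 -0.05   8.225  4.967 -2.255]
t 24.85 p [ 0.546  -0.0466  0.0715] yaw 90.36 tilt [ 0.     0.007 -1.   ] F [ 8.35  4.12 -2.59] M [ 0.857 -1.649 -0.059] rad,tan mm 32.1 19.7 Tz 0.29 j6 1.24 op -0.0001
```

Request:
send_rows:
  moves:
    - [[-0.0012,-0.0022,0.0002,0,0,0.0159],[-0.0012,-0.0022,0.0002,0,0,0.0159],[-0.0012,-0.0022,0.0002,0,0,0.0159],[-0.0012,-0.0022,0.0002,0,0,0.0159]]

```text
time_s: 25.25
ee_pos: [0.5396, -0.05, 0.0711]
ee_rot: [0.773, 0.635, 0.003, 0.003]
contact_force: [9.1, 3.3, -2.4]
opening: 0.0
```

```bash
python3 -c "
from h import *
avg(8);st()"
```

```text
T [0.268 0.258 0.255 0.289 0.241 0.211 0.312 0.286] mean T,Mz,F [ 0.265 -0.093  8.99   2.846 -2.198]
t 25.6 p [ 0.5396 -0.0502  0.0711] yaw 78.9 tilt [ 0.001  0.007 -1.   ] F [ 8.76  1.88 -2.19] M [ 0.527 -1.793 -0.051] rad,tan mm 32.3 20.1 Tz 0.286 j6 1.43 op 0.0
```

Request:
send_rows:
  moves:
    - [[-0.0012,-0.0022,0.0002,0,0,0.0159],[-0.0012,-0.0022,0.0002,0,0,0.0159],[-0.0012,-0.0022,0.0002,0,0,0.0159],[-0.0012,-0.0022,0.0002,0,0,0.0159]]

```text
time_s: 26.0
ee_pos: [0.5326, -0.0523, 0.0707]
ee_rot: [0.832, 0.554, 0.003, 0.003]
contact_force: [10.2, 0.9, -4.4]
opening: -0.0001
```

```bash
python3 -c "
from h import *
avg(8);st()
f=grab_frame('wrist');save('k',f,s=1.2)
for n in('wrist','scene','top'):
  f=grab_frame(n)
  try: wings(f)
  except Exception as e: print(e)
"
```

```text
T [0.324 0.277 0.294 0.313 0.263 0.339 0.33  0.312] mean T,Mz,F [ 0.307 -0.069  9.798  0.92  -2.382]
t 26.35 p [ 0.5325 -0.0524  0.0707] yaw 67.43 tilt [ 0.002  0.008 -1.   ] F [ 9.91  1.15 -1.76] M [ 0.137 -1.989 -0.07 ] rad,tan mm 32.4 20.4 Tz 0.312 j6 1.62 op -0.0004
brass 8 ztop 103.5 rect [522.6 -25.6] [ 1.8 32. ] wing deg 91.9 -88.1
brass 49 ztop 87.7 rect [531.4  -2.2] [43.8  9.3] wing deg 83.9 -96.1
zero-size array to reduction operation maximum which has no identity
```

View pics/k.png

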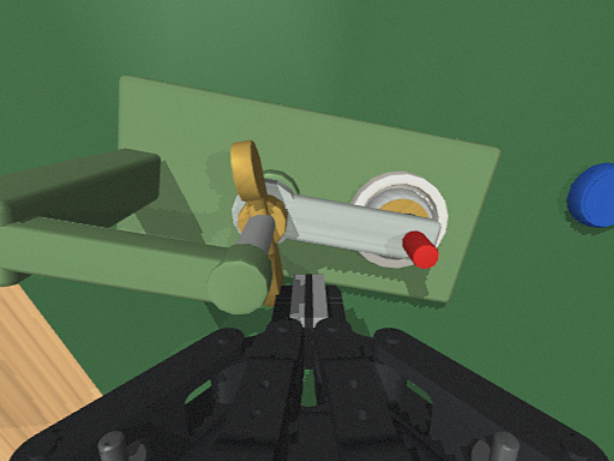

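The strap still lies centred over the nest (peg at (420,250)), with the near wing at (272,285) on the fingers. The held torque was about 0.22 and has risen to about 0.30, so the pad has touched, about yaw 120–130. I'll continue in finer steps with longer averages.

Request:
send_rows:
  moves:
    - [[-0.0012,-0.0022,0.0002,0,0,0.0159],[-0.0012,-0.0022,0.0002,0,0,0.0159],[-0.0012,-0.0022,0.0002,0,0,0.0159]]

```text
time_s: 26.85
ee_pos: [0.5271, -0.0531, 0.0703]
ee_rot: [0.872, 0.49, 0.003, 0.003]
contact_force: [12.0, -2.3, -3.8]
opening: 0.0001
```

```bash
python3 -c "
from h import *
avg(14);st()"
```

```text
T [0.369 0.356 0.319 0.299 0.291 0.313 0.304 0.325 0.337 0.274 0.257 0.349
 0.278 0.27 ] mean T,Mz,F [ 0.31  -0.084 10.264 -1.247 -2.767]
t 27.5 p [ 0.527  -0.0531  0.0703] yaw 58.83 tilt [ 0.002  0.008 -1.   ] F [10.58 -0.93 -2.81] M [-0.322 -2.011 -0.136] rad,tan mm 32.5 20.7 Tz 0.27 j6 1.77 op -0.0001
```

Request:
send_rows:
  moves:
    - [[-0.0012,-0.0022,0.0002,0,0,0.0159],[-0.0012,-0.0022,0.0002,0,0,0.0159],[-0.0012,-0.0022,0.0002,0,0,0.0159]]

```text
time_s: 27.8
ee_pos: [0.5216, -0.053, 0.0699]
ee_rot: [0.906, 0.424, 0.003, 0.003]
contact_force: [9.4, -4.1, -4.0]
opening: -0.0003
```

```bash
python3 - <<'E'
from h import *
avg(12);st()
# fit: plateau c0, touch yaw y0, slope k (held means)
y=np.array([193.4,176.2,159.1,141.9,124.7,107.5,90.4,78.9,67.4,58.8])
T=np.array([.217,.237,.225,.200,.230,.260,.312,.265,.307,.310]);F=np.array([0,8.35,8.0,8.28,8.58,8.89,9.6,9.43,9.84,10.34])
for k in(.07,.085,.1,.115):
  L=[]
  for y0 in range(80,160,2):
    m=k*np.radians(np.clip(y0-y,0,None));c=(T-m).mean();L.append((((T-m-c)**2).sum(),y0,c))
  L.sort();print(k,L[0],[l[1] for l in L if l[0]<L[0][0]+.0004*2])
E
```

```text
T [0.268 0.364 0.339 0.292 0.318 0.38  0.377 0.266 0.361 0.356 0.286 0.315] mean T,Mz,F [ 0.327 -0.076 10.089 -3.502 -3.137]
t 28.35 p [ 0.5214 -0.0529  0.0698] yaw 50.23 tilt [ 0.003  0.008 -1.   ] F [ 9.8  -3.27 -2.8 ] M [-0.748 -2.088 -0.076] rad,tan mm 32.5 20.9 Tz 0.315 j6 1.91 op -0.0001
0.07 (np.float64(0.00269989983248748), 138, np.float64(0.21961143379382722)) [138, 136, 140, 134, 142, 132, 130, 144, 128, 146, 126, 148, 124]
0.085 (np.float64(0.0030921674324932962), 130, np.float64(0.2188705415263556)) [130, 128, 132, 126, 124, 134, 122, 136, 120, 138, 118, 140, 116]
0.1 (np.float64(0.003764512936014273), 120, np.float64(0.22191701373571174)) [120, 122, 118, 124, 116, 126, 114, 128, 112, 130, 132, 110]
0.115 (np.float64(0.004586910140255261), 114, np.float64(0.22278095171544887)) [114, 116, 112, 118, 110, 120, 108, 122, 106, 104]
```

Request:
send_rows:
  moves:
    - [[-0.0012,-0.0022,0.0002,0,0,0.0159],[-0.0012,-0.0022,0.0002,0,0,0.0159],[-0.0012,-0.0022,0.0002,0,0,0.0159]]

```text
time_s: 28.65
ee_pos: [0.5159, -0.052, 0.0693]
ee_rot: [0.935, 0.354, 0.003, 0.003]
contact_force: [10.3, -6.1, -4.7]
opening: -0.0001
```

```bash
python3 - <<'E'
from h import *
avg(14);st()
E
```

```text
T [0.366 0.378 0.369 0.375 0.405 0.335 0.299 0.296 0.359 0.312 0.335 0.285
 0.39  0.344] mean T,Mz,F [ 0.346 -0.061  9.324 -5.711 -4.199]
t 29.3 p [ 0.5158 -0.0519  0.0693] yaw 41.63 tilt [ 0.003  0.008 -1.   ] F [ 8.9  -5.61 -3.7 ] M [-1.166 -1.85  -0.046] rad,tan mm 32.5 21.1 Tz 0.344 j6 2.06 op 0.0001
```

The torque has risen about 0.126 N m above the plateau, which is roughly 43–50 N, with about 1.35 rad turned since the touch. I'll stop here, back off, lift clear and check.

Request:
send_rows:
  moves:
    - [[0,0.008,0,0,0,0],[0,0.008,0,0,0,0],[0,0.008,0,0,0,0],[0,0,-0.036,0,0,0],[0,0,-0.036,0,0,0],[0,0,-0.036,0,0,0],[0,0,-0.036,0,0,0],[0,0.04,-0.036,0,0,0],[0,0.04,-0.036,0,0,0],[0,0.04,0,0,0,0],[0,0,0,0,0,0],[0,0,0,0,0,0]]

```text
time_s: 30.5
ee_pos: [0.5838, -0.1306, 0.2278]
ee_rot: [0.935, 0.356, -0.0, -0.0]
contact_force: [-0.3, -0.2, -0.3]
opening: -0.0001
```

```bash
python3 - <<'E'
from h import *
st();f=grab_frame('wrist');st();save('m',f,s=1.2)
for n in('wrist','scene','top'):
  f=grab_frame(n)
  try: wings(f);peg(f)
  except Exception as e: print(n,e)
E
```

```text
t 30.5 p [ 0.5838 -0.1306  0.2278] yaw 41.68 tilt [-0.    -0.001 -1.   ] F [-0.32 -0.16 -0.27] M [ 0.05   0.015 -0.036] rad,tan mm 34.0 125.0 Tz -0.083 j6 1.98 op -0.0001
t 30.55 p [ 0.5835 -0.13    0.2279] yaw 41.72 tilt [-0.    -0.001 -1.   ] F [-0.27 -0.11 -0.07] M [0.025 0.016 0.016] rad,tan mm 33.9 124.3 Tz -0.021 j6 1.98 op -0.0001
brass 617 ztop 88.1 rect [526.5 -14.3] [70.7  8.3] wing deg 53.0 -127.0
peg [ 0.5876 -0.0543  0.0743] ztop 0.078 fix deg 0.3
brass 96 ztop 87.4 rect [526.3 -14.7] [67.3 10.4] wing deg 53.7 -126.3
peg [ 0.5879 -0.0555  0.0698] ztop 0.0762 fix deg -0.4
brass 21 ztop 88.2 rect [540.8   6.4] [12.6  7.8] wing deg 55.7 -124.3
peg [ 0.4995 -0.0856  0.7125] ztop 1.0276 fix deg -77.4
```

View pics/m.png

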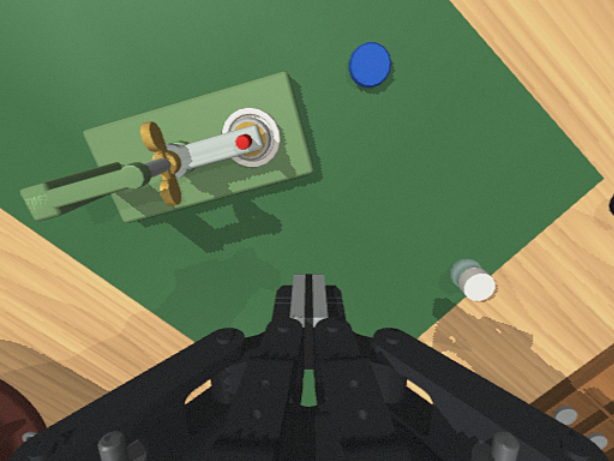

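The wrist view shows the gripper clear, the strap over the case with the peg at (243,142), the wings at (151,137) and (170,190), and the jar at (478,285) and the blue disc undisturbed. The peg is at 0° on the fixture and the nut has dropped 13 mm over 4.7 rad, which matches its pitch.

```bash
python3 -c "
from cell import workorder
print(workorder.close_job())"
```

```text
the job is handed in; nothing more can be done
None
```

The strap is on its stop and the wing nut is tightened. I estimate about 45 N on the case (likely 34–55 N), inside the 30–70 N window. The job is handed in with the gripper clear, at about 31 s on the robot's clock.

- **Strap:** I pushed it in by the peg with shut fingers until it met its stop, at about 9.5 N. At the end the peg sat within 0.5° of the fixture axis.
- **Nut:** I turned it clockwise in two strokes from the open side, regripping on the other wing in between. The total was 4.7 rad. The wing tops dropped about 13 mm, which matches the 18 mm pitch.
- **Touch:** The torque with the arm held still stayed at about 0.22 N m, then climbed to about 0.35 N m. I placed the touch about 1.3 rad, a fifth of a turn, before the stopping point.
- **Final check:** The tool force read zero after I let go. The jar and the blue disc showed no sign of having moved. I never worked near the dome or tin, but did not check them at the end.

**Less certain:**
- **Torque readings:** Single readings scattered by about 0.04 N m, and the still-arm plateau sat below the stated 0.26 N m. The touch point is therefore known only to about ±0.2 rad.
- **Upward force:** At the start of the second stroke the tool read about 5 N upward. It cleared when I raised the tool a little.
- **Top camera:** At the end its peg and wing readings were unusable, so I relied on the wrist and scene cameras.

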